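Ready the sampler dock: cover up, vial rack in, splash shield at 60 degrees

ROBOT

A 7-joint arm with a two-finger parallel gripper is mounted at the origin on the work surface. World frame = base frame: x ahead of the robot, y to its left, z up, the work surface at z = 0. Lengths are in m, angles in rad, forces in N, time in s.
With the tool pointing down it reaches from about 0.4 to 0.85 m from the base axis. Payload 10.4 kg.
Tool frame: the origin (TCP) lies at the very end of the fingers, on their centre line; the grasp point (between the pads) lies 19 mm behind it; x points along the fingers, y is the direction in which the jaws open and shut, and the axes are right-handed (so a half turn about x gives the same grasp; the last joint's range is limited). The gripper opens to 85 mm and grips with 20 to 120 N. Pads are 22 mm wide; open, the fingers measure 114 mm over their backs; the gripper's body (76 mm by 85 mm) begins 54 mm behind the grasp point. The pads swing forward as they close: fully open they stand 13 mm farther back than shut.
Start: joints at [-1.15, 0.332, -0.065, 1.46, 0.022, 1.35, -0.088], TCP at [0.268, 0.564, 0.203] pointing down, gripper open.
Joint ranges: [-2.6, 2.6], [-0.5, 2.12], [-1.47, 1.34], [0.16, 2.42], [-1.27, 4.41], [0.06, 2.06], [-2.6, 2.6]. Speed limits (rad/s): [2.22, 2.22, 2.79, 2.79, 3.14, 3.14, 3.14].

INTERFACE

Orientations are given as a unit quaternion [x, y, z, w].
In Python, from workcell import monitor, camera, ticket, regions_of gives the robot as it stands.
- The arm moves only by the tool step_arm, never from a script. Its argument "increments" is a list of rows, each a list of 5 numbers: the finger opening in m, from 0 to 0.0854, then the shift along the world's x, y, z in m, then the turn about the world's z in rad. A call has 1 to 12 rows; each row shifts and turns the commanded pose from where the row before left it; what a row does not reach is not made up. A row lasts 1/12 s, in which the tool goes at most 41.7 mm and 7.16 degrees, less where a joint would pass 70% of its speed; a pose out of reach is approached as far as the arm can. A call with a gripper value outside its range is refused whole. The fingers move at their own pace and stop on an object; "force" is the grip in N (left out, the last holds). Time passes only in rows, so rows that do not move let the fingers close. It gives the time, the measured TCP pose, the force and the opening at its end, in the units of the state.
- monitor.get_obs(): the state, without advancing time (a new reading comes with each control period).
- camera(name): name is "side" or "top"; returns a dict with "color" (420x560x3 uint8, red, green, blue), "range_z" (420x560 float32, m along the optical axis (not along the pixel's ray), 0 where there is no reading), "fx", "fy", "cx", "cy" (pixels), "k1" (the pictures are not rectified: a ray, as slopes to the right and down, at radius r is drawn at 1 + k1 r^2 times it, then the intrinsics apply), "cam_to_world" (4x4, takes a point from camera to world coordinates). Camera axes: x right, y up, looking along -z (the intrinsics and any distortion apply to the point x, -y, -z); pixel columns grow to the right and rows downward; lengths in m; the calibration is good to about 2 mm. A picture is of the moment at which its call begins.
- ticket.hand_in(): hands the job in, once; it reports no verdict.
Trained networks look in a picture, given as the dict that the camera call returned (one of the last four; its "shot" number tells which), for a name from the list of things; names that differ only in an ending like _2 or _b are one class to them, and where a whole thing is asked for, a point or a joint stands for the part that bears it (a point fixed in the world has none). Each returns a list of dicts, best first, with "p" (0 to 1); they miss things now and then, are a little off and sometimes report something else, mostly with a low value. They report only what shows in the picture. A call takes as long as a camera call.
- regions_of(picture, query): "region" (420x560 bool, what is visible of it) and "centre" ([row, column] in pixels, amid what is visible of it).
The state is a dict: "clock": time; "joint_pos": joint angles; "joint_velocities": joint speeds; "tau": joint torques, N m; "position": TCP position; "ee_rot": TCP orientation; "ft_force": force on the tool from outside, world axes, zero at the start; "torque": the same for the moment, N m; "grip_width": opening from 0.0 (shut) to 1.0 (fully open).
Only numpy, scipy, OpenCV 4.12 (cv2) and the standard library are available. Lean on these libraries where they do the work, as an engineer would, in place of code of your own. Each camera call takes 0.05 s, during which the arm holds its last target. There are 200 camera calls.

TASK

Get the sampler dock ready for filling vials. First lift its counterweighted dust cover past the balance point so that it rests fully open by itself; next take the vial rack from under the riser shelf and slide it into the dock's channel, plain end first, until it is fully home against the end stop; last fold the splash shield up to 60 degrees above level and leave it there. Keep the rack upright and leave everything else on the bench where it stands.

Things in the scene. Friction and masses are not known exactly. Their poses are not given: they have to be found in the camera images.
- dock: Fixed white sampler dock; origin on the table under it; x across, y along its channel, z up (all mm below). Floor plate: top z 10, x +-50, y -90 to 115. Two guide rails on it (inner faces x +-30, outer +-38, tops z 20) make a 60 wide channel, open above and at +y; below y 20 it is roofed as a tunnel. At y -207 to -97 stands the instrument head, 150 wide and high. The rack slides in towards -y.
- tunnel_mouth (a point): Mid-bottom of the tunnel's mouth (dock 0, 20, 10 mm), axes as the dock. Tunnel: 59 mm wide, runs from here to the end stop's face at dock y -87; roof underside at z 58, roof top z 66 over the table, roof x +-40. Beside it: the cover's bracket post (dock x -92 to -42, y 6 to 18, z up to 62) and the shield's bracket (x 49 to 63, y -85 to 15, z up to 30).
- rack_home (a point): Where the centre of the rack is when fully home against the end stop (0, 3, 30 mm in the dock's frame); axes as the dock. The rack's x axis then points along the dock's +y.
- cover (a joint): Angle (rad) of the counterweighted dust cover: 0 = shut, level over the open channel (blocks loading from above); grows as lifted; stop at 2.6, folded well back. Balance point about 0.8: below it falls shut, above it falls open and stays. Under 3 N at the handle. Grey plate 105 x 55 x 5 mm, when shut at dock x -85 to 20, y 25 to 80. Dark steel counterweight cylinder 36 mm from the hinge.
- cover_hinge (a point): Middle of the cover's hinge line, which runs along the dock's y at dock x -85, z 60 mm (y 52 here); the cover swings up and over towards the dock's -x.
- cover_grip (a point): Middle of the cover's handle: round steel rod 12 mm dia. parallel to the hinge, standing out 56 mm past the cover's +y side at its free edge, 105 mm from the hinge line. At angle a: dock x = -85 + 105 cos a, y = 110, z = 60 + 105 sin a. Free all round from y 82 to 136.
- shield (a joint): Angle (rad) of the splash shield above level: 0 = level, folded outwards; grows as it is folded up towards the channel; 1.571 = upright; goes on to 2.0 with no stop at the wanted angle. Stiff friction hinge (0.3 N m, about 3 to 6 N at the handle): stays where left. Starts at 0 to 0.45. Grey plate 100 x 140 x 5 mm at dock y -85 to 55.
- shield_hinge (a point): Middle of the shield's hinge line, along the dock's y at dock x 62, z 35 mm (y -15 here), on the channel's +x side. A fixed steel bar at the shield's -y end slopes at 60 degrees: the wanted slope.
- shield_grip (a point): Middle of the shield's handle: round steel rod 12 mm dia. parallel to the hinge, standing out 62 mm past the shield's +y side near its free edge, 95 mm from the hinge line. At angle a: dock x = 62 + 95 cos a, y = 89, z = 35 + 95 sin a. Free all round from y 57 to 117.
- rack_center (a point): Centre (20 mm over its underside) of the white vial rack: solid block 180 long (x) x 50 wide (y) x 40 high, two rows of dark round holes on top, 140 to 280 g. At its +x end an upright lug 8 mm thick, as wide as the block, rises to 61 mm: too tall for the tunnel, so the plain -x end goes in first. Starts on the table under the riser, plain end sticking out 80 to 90 mm.
- riser: Fixed white riser shelf: board 110 (x) x 124 (y) mm, underside 70, top 78 mm above the table, on two side walls with inner faces at y +-54; open at -x and +x. A carton 50 x 90 x 30 mm is fixed on it at x 3 to 53. Origin on the table under its centre. The rack lies along its x axis and comes out towards -x.
- bottle_a_mid (a point): Bystander: amber bottle, 60 mm dia., 140 high; point half-way up its axis.
- bottle_b_mid (a point): Bystander: amber jar, 66 mm dia., 130 high; point half-way up.
- beaker_mid (a point): Bystander: white beaker, 60 mm dia., 75 high; point half-way up.
- tipbox_mid (a point): Bystander: blue pipette-tip box 85 x 120 x 55 mm; its centre.
- canister_mid (a point): Bystander: aluminium canister, 56 mm dia., 80 high; its centre.
- bottle_c_mid (a point): Bystander: clear bottle, 64 mm dia., 120 high; point half-way up.

How it is judged:
By the outcome, as a careful person would: the job done as asked, in the order asked, and still so for the second after the job is handed in, with the robot touching nothing.
It also fails if it takes over 72 s, if anything falls off the work surface, if the arm or the gripper's body presses on something with over 40 N, if the wrist force passes 120 N, or if a joint passes its speed limit or range.

## Working session

There is one attempt and no reset: what is moved stays moved. The work goes in short steps, Python scripts to look and compute and a tool call to move; the robot and the scene stay as the last step left them, time stands still between calls to the robot, and variables do not carry over. Pictures are saved under pics/ and viewed, about 8 in all and at most 12, crops included, and the job is handed in when it is done.

Besides the shell and the picture viewer there is one more tool, called after "Call:" in YAML: its name, and indented under it one key for each argument. step_arm: Moves the arm, as the interface text tells. Its arguments: {"type":"object","properties":{"increments":{"type":"array"},"force":{"type":"number"}},"required":["increments"]}

```bash
mkdir -p pics; ls
cat > h.py <<'E'
import numpy as np, cv2
from workcell import monitor, camera, ticket, regions_of
def cloud(p):
    h,w=p["range_z"].shape
    v,u=np.mgrid[:h,:w]
    K=np.array([[p["fx"],0,p["cx"]],[0,p["fy"],p["cy"]],[0,0,1.]])
    pts=np.stack([u,v],-1).reshape(-1,1,2).astype(np.float64)
    s=cv2.undistortPoints(pts,K,np.array([p["k1"],0,0,0.])).reshape(h,w,2)
    z=p["range_z"].astype(float)
    c=np.stack([s[...,0]*z,-s[...,1]*z,-z,np.ones_like(z)],-1)
    W=(c@np.array(p["cam_to_world"]).T)[...,:3]
    W[z<=0]=np.nan
    return W
def save(p,n,crop=None,scale=1):
    im=p["color"][...,::-1]
    if crop: im=im[crop[0]:crop[1],crop[2]:crop[3]]
    cv2.imwrite(f"pics/{n}.png",cv2.resize(im,None,fx=scale,fy=scale,interpolation=cv2.INTER_CUBIC))
E
python3 - <<'E'
from h import *
o=monitor.get_obs(); print({k:np.round(v,3) for k,v in o.items()})
ims=[]
for n in("top","side"):
    p=camera(n); W=cloud(p); np.savez(f"{n}.npz",W=W,c=p["color"])
    print(n,p["fx"],p["k1"],np.round(p["cam_to_world"],3).tolist())
    save(p,n+"0",scale=1.4)
    for q in["dock","cover","cover_grip","shield","shield_grip","rack_center","riser","bottle_a_mid","beaker_mid","tipbox_mid","canister_mid"]:
        for r in regions_of(p,q)[:3]:
            m=r["region"]; 
            print(q,round(r["p"],2),np.round(r["centre"]),m.sum(),np.round(np.nanmedian(W[m],0),3),np.round(np.nanpercentile(W[m],2,axis=0),3),np.round(np.nanpercentile(W[m],98,axis=0),3))
E
```

```text
pics
{'clock': np.float64(0.0), 'joint_pos': array([-1.15 ,  0.333, -0.065,  1.461,  0.022,  1.35 , -0.088]), 'joint_velocities': array([-0.001, -0.001, -0.   ,  0.003,  0.001,  0.001, -0.002]), 'tau': array([-1.0000e-03, -6.2543e+01,  4.8000e-02, -3.9161e+01,  1.6000e-02,
        1.0000e-02, -0.0000e+00]), 'position': array([0.268, 0.564, 0.203]), 'ee_rot': array([ 0.155,  0.69 , -0.156,  0.69 ]), 'ft_force': array([-0.088, -0.571,  0.441]), 'torque': array([-0.003, -0.008,  0.005]), 'grip_width': np.float64(0.998)}
top 476.85844009483463 -0.09490666165372608 [[-0.01, 0.998, -0.065, 0.426], [-1.0, -0.011, -0.001, 0.089], [-0.002, 0.065, 0.998, 1.488], [0.0, 0.0, 0.0, 1.0]]
dock 0.87 [193. 344.] 7181 [ 0.535 -0.138  0.064] [ 0.431 -0.287  0.003] [0.681 0.016 0.155]
cover 0.95 [212. 314.] 963 [ 0.479 -0.032  0.064] [ 0.411 -0.067  0.055] [0.552 0.028 0.106]
cover 0.32 [278. 404.] 1234 [ 0.293 -0.296  0.054] [ 0.241 -0.358  0.001] [ 0.341 -0.238  0.061]
cover_grip 0.81 [216. 314.] 934 [ 0.481 -0.031  0.064] [ 0.413 -0.062  0.055] [0.552 0.031 0.106]
shield 0.58 [165. 340.] 1734 [ 0.634
[... 2187 characters left out ...]
191 0.002] [0.733 0.319 0.112]
riser 0.23 [275. 325.] 6993 [ 0.503 -0.211  0.07 ] [ 0.425 -0.301  0.009] [ 0.675 -0.011  0.154]
bottle_a_mid 0.83 [180. 322.] 531 [0.752 0.129 0.079] [0.734 0.112 0.013] [0.778 0.158 0.143]
beaker_mid 0.88 [197. 172.] 428 [0.326 0.374 0.052] [0.3   0.356 0.   ] [0.37  0.424 0.079]
tipbox_mid 0.96 [369. 276.] 1888 [ 0.283 -0.318  0.055] [ 0.236 -0.371  0.006] [ 0.333 -0.249  0.06 ]
tipbox_mid 0.4 [251. 280.] 884 [ 0.48  -0.036  0.064] [ 0.411 -0.071  0.001] [0.572 0.043 0.107]
canister_mid 0.61 [230. 198.] 499 [0.319 0.191 0.066] [0.296 0.178 0.001] [0.351 0.233 0.084]
canister_mid 0.17 [196. 172.] 398 [0.326 0.373 0.054] [0.3   0.355 0.007] [0.354 0.414 0.079]
```

View pics/top0.png

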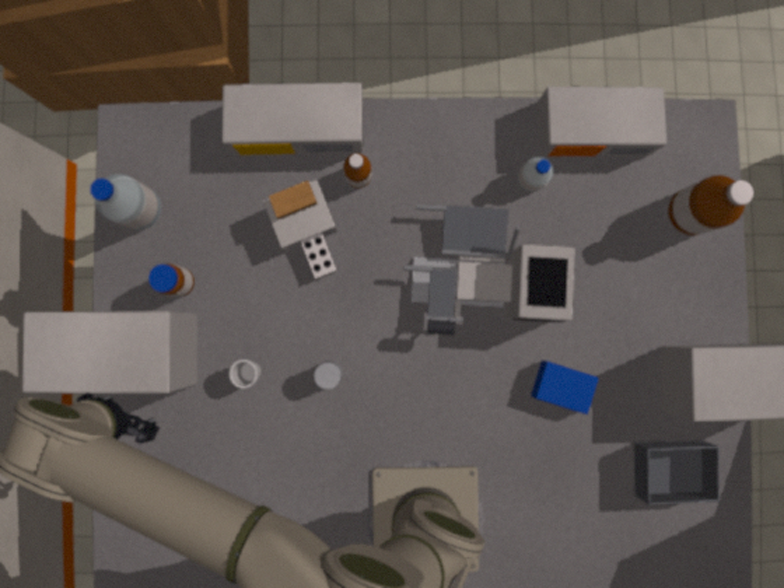

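View pics/side0.png

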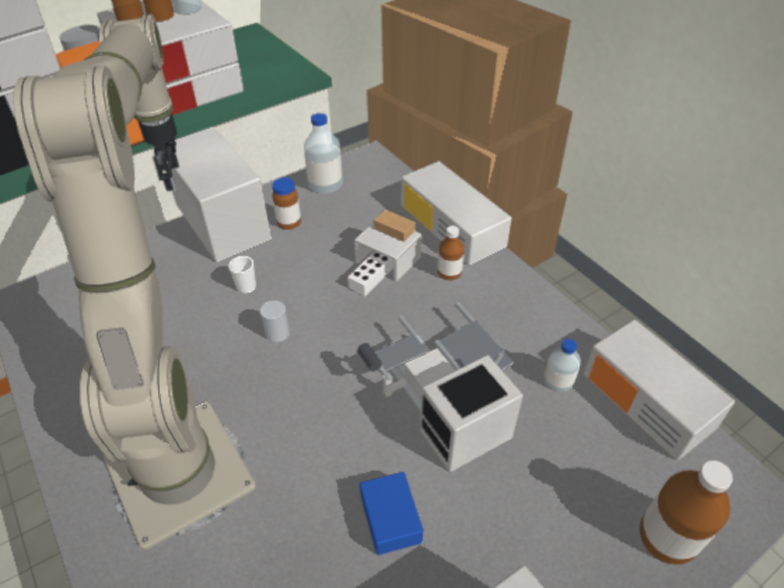

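The top view (scale 1.4) shows the dock at about (470,290): channel mouth facing left (+y world), cover in front with its rod at (415,268), shield behind with its rod at (420,212). The rack's plain end is at (320,258), sticking out of the riser. The side view agrees. Now I'll fit the poses.

```bash
cat > fit.py <<'E'
from h import *
def rect(P):
    (c,s,a)=cv2.minAreaRect((P[:,:2]*1000).astype(np.float32)); return np.round(c,1),np.round(s,1),round(a,2)
W={n:np.load(n+".npz")["W"].reshape(-1,3) for n in("top","side")}
def sel(n,lo,hi):
    P=W[n]; return P[np.all((P>lo)&(P<hi),1)]
for n in W:
    print(n,"head",rect(sel(n,[.4,-.36,.140],[.68,-.15,.165])))
    P=sel(n,[.50,.15,.034],[.625,.29,.05]); print("rack",len(P),rect(P),np.median(P[:,2]))
    P=sel(n,[.58,.17,.074],[.76,.36,.09]); print("riser",len(P),rect(P))
    P=sel(n,[.38,-.09,.055],[.56,-.0,.075]); print("coverplate",len(P),rect(P))
    P=sel(n,[.40,-.0,.045],[.6,.06,.13]); print("coverrod",len(P),np.round(np.median(P,0),3),rect(P) if len(P)>3 else 0)
    P=sel(n,[.6,.0,.025],[.75,.08,.15]); print("shieldrod",len(P),np.round(np.median(P,0),3),rect(P) if len(P)>3 else 0)
    P=sel(n,[.58,-.19,.02],[.72,-.0,.11]); print("shieldplate",len(P),rect(P))
    A=np.c_[P[:,:2],np.ones(len(P))]; print(np.linalg.lstsq(A,P[:,2],rcond=None)[0])
E
python3 fit.py
python3 - <<'E'
from scipy.spatial.transform import Rotation as R
print(R.from_quat([0.155,0.69,-0.156,0.69]).as_matrix().round(3))
E
```

```text
top head (array([ 512. , -241.2]), array([111. , 150.7]), 85.93)
rack 456 (array([582.7, 231.9]), array([89.9, 50.2]), 21.17) 0.040409259379643014
riser 943 (array([668.8, 268.9]), array([111. , 124.4]), 21.11)
coverplate 890 (array([495.8, -45. ]), array([ 87.5, 128.8]), 89.06)
coverrod 59 [0.549 0.022 0.065] (array([550.2,  21.8]), array([42.6, 12.2]), 85.74)
shieldrod 24 [0.685 0.009 0.053] (array([685.5,   8.7]), array([15.6, 10.8]), 88.56)
shieldplate 1665 (array([632.5, -95.3]), array([192.7, 107. ]), 86.9)
[ 0.11742517 -0.03072929 -0.03197297]
side head (array([ 510. , -242.3]), array([111.7, 152.9]), 85.68)
rack 305 (array([584.7, 228.4]), array([95.8, 52.7]), 21.05) 0.04073178357545504
riser 581 (array([666.5, 263.4]), array([111.6, 125.2]), 21.78)
coverplate 717 (array([493.4, -49.2]), array([127.6,  88.6]), 4.05)
coverrod 47 [0.549 0.02  0.065] (array([550.5,  21.9]), array([43.3, 14.7]), 89.58)
shieldrod 17 [0.68  0.007 0.054] (array([682.4,   8.5]), array([12. , 11.6]), 0.67)
shieldplate 1026 (array([633.8, -94.1]), array([187.2, 107.9]), 89.61)
[ 0.13300049 -0.0099047  -0.03913921]
[[-0.     0.429  0.903]
 [-0.001  0.903 -0.429]
 [-1.    -0.001  0.   ]]
```

Call:
step_arm:
  increments:
    - [0.085, 0.0176, -0.0341, 0, -0.075]
    - [0.085, 0.0176, -0.0341, 0, -0.075]
    - [0.085, 0.0176, -0.0341, 0, -0.075]
    - [0.085, 0.0176, -0.0341, 0, -0.075]
    - [0.085, 0.0176, -0.0341, 0, -0.075]
    - [0.085, 0.0176, -0.0341, 0, -0.075]
    - [0.085, 0.0176, -0.0341, 0, -0.075]
    - [0.085, 0.0176, -0.0341, 0, -0.075]
    - [0.085, 0.0176, -0.0341, 0, -0.075]
    - [0.085, 0.0176, -0.0341, 0, -0.075]
    - [0.085, 0.0176, -0.0341, 0, -0.075]
    - [0.085, 0.0176, -0.0341, 0, -0.075]

```text
clock: 2.2
position: [0.4801, 0.1535, 0.2037]
ee_rot: [0.441, 0.553, -0.441, 0.553]
ft_force: [0.4, 0.3, 0.9]
grip_width: 0.994
```

Call:
step_arm:
  increments:
    - [0.085, 0.0176, -0.0341, 0, -0.075]
    - [0.085, 0.0176, -0.0341, 0, -0.075]
    - [0.085, 0.0176, -0.0341, 0, -0.075]
    - [0.085, 0.0176, -0.0341, 0, -0.075]
    - [0.085, 0, 0, 0, 0]
    - [0.085, 0, 0, 0, 0]

```text
clock: 2.7
position: [0.5504, 0.0163, 0.2033]
ee_rot: [-0.519, -0.48, 0.519, -0.48]
ft_force: [-0.0, 1.5, 0.6]
grip_width: 0.993
```

Call:
step_arm:
  increments:
    - [0.085, 0, 0.002, -0.03, 0]
    - [0.085, 0, 0, -0.032, 0]
    - [0.085, 0, 0, -0.034, 0]
    - [0.085, 0, 0, -0.034, 0]
    - [0.085, 0, 0, -0.032, 0]
    - [0.085, 0, 0, 0, 0]
    - [0.0, 0, 0, 0, 0]
    - [0.0, 0, 0, 0, 0]
    - [0.0, 0, 0, 0, 0]
    - [0.0, 0, 0, 0, 0]
    - [0.0, 0, 0, 0, 0]
    - [0.0, 0, 0, 0, 0]
  force: 20

```text
clock: 3.7
position: [0.5505, 0.0211, 0.0423]
ee_rot: [0.518, 0.481, -0.517, 0.482]
ft_force: [1.0, -0.1, -0.0]
grip_width: 0.139
```

Run:
```python
import numpy as np
def arc(cx,z0,r,y,ths,yaw=-4.2):
    c,s=np.cos(np.radians(yaw)),np.sin(np.radians(yaw))
    x=cx+r*np.cos(ths); P=np.c_[522.1+x*c-y*s,-90.2+x*s+y*c,z0+r*np.sin(ths)]
    return P
P=arc(-85,60,105,110,np.linspace(0,1.92,25)); print((np.diff(P,axis=0)/1000).round(4).tolist())
P=arc(62,35,95,89,np.linspace(.13,1.0472,15)); print(P[0],P[-1]);print((np.diff(P,axis=0)/1000).round(4).tolist())
```

```text
[[-0.0003, 0.0, 0.0084], [-0.001, 0.0001, 0.0083], [-0.0017, 0.0001, 0.0082], [-0.0023, 0.0002, 0.0081], [-0.003, 0.0002, 0.0079], [-0.0036, 0.0003, 0.0076], [-0.0042, 0.0003, 0.0073], [-0.0047, 0.0003, 0.0069], [-0.0053, 0.0004, 0.0065], [-0.0058, 0.0004, 0.0061], [-0.0062, 0.0005, 0.0056], [-0.0067, 0.0005, 0.0051], [-0.007, 0.0005, 0.0045], [-0.0074, 0.0005, 0.004], [-0.0077, 0.0006, 0.0034], [-0.0079, 0.0006, 0.0027], [-0.0081, 0.0006, 0.0021], [-0.0083, 0.0006, 0.0014], [-0.0083, 0.0006, 0.0008], [-0.0084, 0.0006, 0.0001], [-0.0084, 0.0006, -0.0006], [-0.0083, 0.0006, -0.0012], [-0.0082, 0.0006, -0.0019], [-0.008, 0.0006, -0.0026]]
[684.39710514 -12.87869927  47.31524355] [637.82393387  -9.45857936 117.27252968]
[[-0.001, 0.0001, 0.0061], [-0.0014, 0.0001, 0.0061], [-0.0018, 0.0001, 0.006], [-0.0022, 0.0002, 0.0058], [-0.0026, 0.0002, 0.0057], [-0.0029, 0.0002, 0.0055], [-0.0033, 0.0002, 0.0053], [-0.0036, 0.0003, 0.0051], [-0.0039, 0.0003, 0.0048], [-0.0042, 0.0003, 0.0045], [-0.0045, 0.0003, 0.0043], [-0.0048, 0.0004, 0.0039], [-0.005, 0.0004, 0.0036], [-0.0053, 0.0004, 0.0033]]
```

Grip holds at 0.139 × 85 ≈ 12 mm, which is the rod. Now I'll follow the cover arc.

Call:
step_arm:
  increments:
    - [0.0, -0.0003, 0, 0.0084, 0]
    - [0.0, -0.001, 0, 0.0083, 0]
    - [0.0, -0.0017, 0, 0.0082, 0]
    - [0.0, -0.0023, 0, 0.0081, 0]
    - [0.0, -0.003, 0, 0.0079, 0]
    - [0.0, -0.0036, 0, 0.0076, 0]
    - [0.0, -0.0042, 0, 0.0073, 0]
    - [0.0, -0.0047, 0, 0.0069, 0]
    - [0.0, -0.0053, 0, 0.0065, 0]
    - [0.0, -0.0058, 0, 0.0061, 0]
    - [0.0, -0.0062, 0, 0.0056, 0]
    - [0.0, -0.0067, 0, 0.0051, 0]

```text
clock: 4.7
position: [0.5045, 0.0209, 0.1279]
ee_rot: [0.518, 0.481, -0.518, 0.481]
ft_force: [0.1, -0.6, -0.2]
grip_width: -0.001
```

Call:
step_arm:
  increments:
    - [0.0, -0.007, 0.0005, 0.0045, 0]
    - [0.0, -0.0074, 0.0005, 0.004, 0]
    - [0.0, -0.0077, 0.0006, 0.0034, 0]
    - [0.0, -0.0079, 0.0006, 0.0027, 0]
    - [0.0, -0.0081, 0.0006, 0.0021, 0]
    - [0.0, -0.0083, 0.0006, 0.0014, 0]
    - [0.0, -0.0083, 0.0006, 0.0008, 0]
    - [0.0, -0.0084, 0.0006, 0.0001, 0]
    - [0.0, -0.0084, 0.0006, -0.0006, 0]
    - [0.0, -0.0083, 0.0006, -0.0012, 0]
    - [0.0, -0.0082, 0.0006, -0.0019, 0]
    - [0.0, -0.008, 0.0006, -0.0026, 0]

```text
clock: 5.7
position: [0.4084, 0.028, 0.1398]
ee_rot: [0.518, 0.481, -0.518, 0.481]
ft_force: [0.4, -0.5, -0.2]
grip_width: 0.003
```

Call:
step_arm:
  increments:
    - [0.03, 0, 0, 0, 0]
    - [0.03, 0, 0, 0, 0]
    - [0.03, 0, 0, 0, 0]
    - [0.03, 0, 0, 0.02, 0]
    - [0.03, 0, 0, 0.025, 0]
    - [0.03, 0, 0, 0.025, 0]
    - [0.085, 0, 0, 0, 0]
    - [0.085, 0, 0, 0, 0]

```text
clock: 6.37
position: [0.4103, 0.028, 0.2111]
ee_rot: [0.519, 0.481, -0.517, 0.482]
ft_force: [0.3, -0.1, -0.3]
grip_width: 0.623
```

The fingers shut completely, so the rod was missed or slipped out. Looking again.

Run:
```python
from h import *
for n in("top","side"):
    p=camera(n); W=cloud(p); np.savez(f"{n}1.npz",W=W)
    save(p,n+"1",(120,320,230,430),3)
    Q=W.reshape(-1,3)
    P=Q[np.all((Q>[.4,0,.045])&(Q<[.6,.08,.13]),1)]; print(n,len(P),P.min(0).round(3) if len(P) else 0,P.max(0).round(3) if len(P) else 0,np.median(P,0).round(4))
```

```text
top 59 [0.542 0.001 0.058] [0.555 0.043 0.077] [0.5489 0.022  0.0641]
side 47 [0.544 0.    0.056] [0.555 0.044 0.071] [0.5484 0.0202 0.0657]
```

View pics/side1.png

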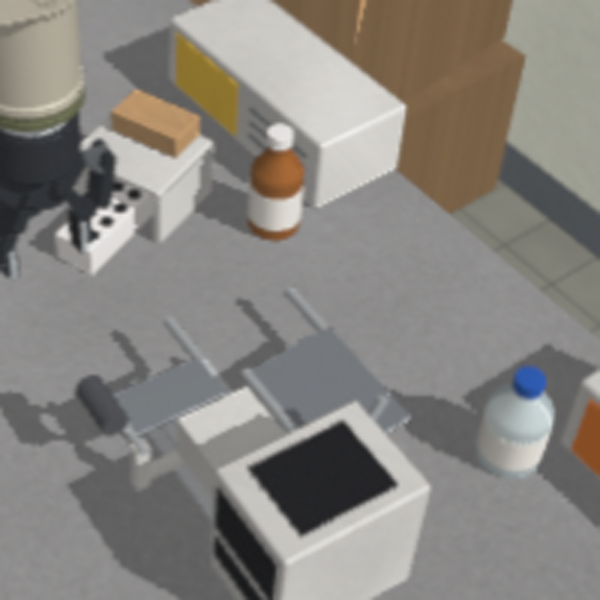

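Side crop: the cover is still shut with its rod at (195,345), nothing else disturbed. The fingers were still closing when I lifted. I'll repeat and wait for the grip this time.

Call:
step_arm:
  increments:
    - [0.045, 0.035, -0.002, 0, 0]
    - [0.045, 0.035, -0.002, 0, 0]
    - [0.045, 0.035, -0.002, 0, 0]
    - [0.045, 0.034, -0.002, 0, 0]
    - [0.045, 0, 0, -0.034, 0]
    - [0.045, 0, 0, -0.034, 0]
    - [0.045, 0, 0, -0.034, 0]
    - [0.045, 0, 0, -0.034, 0]
    - [0.045, 0, 0, -0.034, 0]
    - [0.045, 0, 0, 0, 0]
    - [0.0, 0, 0, 0, 0]
    - [0.0, 0, 0, 0, 0]
  force: 30

```text
clock: 7.47
position: [0.5489, 0.0197, 0.0414]
ee_rot: [0.518, 0.481, -0.518, 0.482]
ft_force: [0.9, 0.8, 0.3]
grip_width: 0.253
```

Call:
step_arm:
  increments:
    - [0.0, 0, 0, 0, 0]
    - [0.0, 0, 0, 0, 0]
    - [0.0, 0, 0, 0, 0]
    - [0.0, 0, 0, 0, 0]
    - [0.0, 0, 0, 0, 0]
    - [0.0, 0, 0, 0, 0]

```text
clock: 7.97
position: [0.5483, 0.02, 0.0403]
ee_rot: [0.518, 0.481, -0.518, 0.481]
ft_force: [0.6, -0.9, 0.3]
grip_width: 0.001
```

Run:
```python
from h import *
a=camera("side"); b=camera("top")
ia=cv2.resize(a["color"][205:305,230:330,::-1],None,fx=4,fy=4,interpolation=cv2.INTER_CUBIC)
ib=cv2.resize(b["color"][140:240,260:360,::-1],None,fx=4,fy=4,interpolation=cv2.INTER_CUBIC)
cv2.imwrite("pics/g2.png",np.hstack([ia,ib]))
for p in(a,b):
    Q=cloud(p).reshape(-1,3)
    P=Q[np.all((Q>[.5,-.03,.03])&(Q<[.6,.06,.13]),1)]
    print(len(P)); print(P[::6].round(3).tolist())
print(monitor.get_obs()["joint_pos"].round(3))
```

```text
276
[[0.587, 0.027, 0.127], [0.574, 0.013, 0.126], [0.573, 0.007, 0.128], [0.573, 0.008, 0.122], [0.535, 0.025, 0.126], [0.569, 0.006, 0.122], [0.531, 0.024, 0.125], [0.56, 0.009, 0.121], [0.533, 0.022, 0.121], [0.561, 0.01, 0.115], [0.534, 0.008, 0.128], [0.554, 0.006, 0.118], [0.539, 0.01, 0.12], [0.518, 0.01, 0.128], [0.536, 0.006, 0.121], [0.509, 0.012, 0.127], [0.531, 0.013, 0.113], [0.55, 0.01, 0.103], [0.536, 0.027, 0.093], [0.547, 0.01, 0.101], [0.535, 0.014, 0.1], [0.553, 0.008, 0.095], [0.539, 0.009, 0.098], [0.535, 0.024, 0.082], [0.546, 0.009, 0.09], [0.539, 0.014, 0.085], [0.536, 0.016, 0.08], [0.553, 0.009, 0.076], [0.541, 0.012, 0.072], [0.545, 0.013, 0.064], [0.546, 0.003, 0.068], [0.548, -0.004, 0.069], [0.554, -0.007, 0.063], [0.542, -0.007, 0.062], [0.543, -0.016, 0.065], [0.539, -0.017, 0.064], [0.533, -0.015, 0.062], [0.521, -0.012, 0.063], [0.535, -0.023, 0.064], [0.517, -0.017, 0.066], [0.533, -0.025, 0.063], [0.515, -0.015, 0.06], [0.534, -0.03, 0.062], [0.513, -0.022, 0.064], [0.504, -0.02, 0.063], [0.501, -0.024, 0.065]]
0
[]
[-0.516  0.338  0.465  1.867 -0.18   0.978 -0.046]
```

View pics/g2.png

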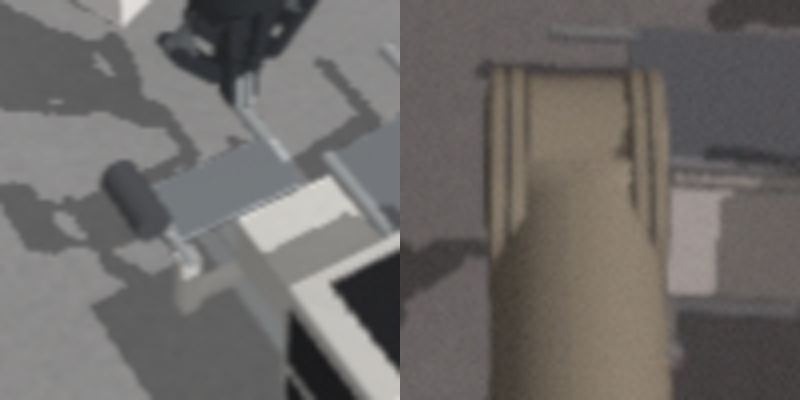

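Run:
```python
from h import *
p=camera("side"); W=cloud(p)
im=p["color"]
T=np.linalg.inv(p["cam_to_world"])
K=np.array([[p["fx"],0,p["cx"]],[0,p["fy"],p["cy"]],[0,0,1.]])
def proj(X):
    c=T@np.r_[X,1]; return cv2.projectPoints(np.array([[[c[0],-c[1],-c[2]]]]),np.zeros(3),np.zeros(3),K,np.array([p["k1"],0,0,0]))[0].ravel()
o=monitor.get_obs()["position"]
for n,X in dict(tcp=o,grasp=o+[0,0,.019],body=o+[0,0,.073],rod_in=[.5485,-.008,.060],rod_end=[.552,.046,.060]).items(): print(n,proj(X).round(1))
u,v=proj(o+[0,0,.019]); u,v=int(u),int(v)
cv2.imwrite("pics/g3.png",cv2.resize(im[v-30:v+30,u-30:u+30,::-1],None,fx=10,fy=10,interpolation=cv2.INTER_NEAREST)); print("crop origin",v-30,u-30)
Z=W[v-14:v+22,u-10:u+12]
print("z mm from row",v-14,"col",u-10);print((Z[...,2]*1000).round().astype(int)[::2])
print("y mm");print((Z[...,1]*1000).round().astype(int)[::2])
```

```text
tcp [289.4 236.3]
grasp [289.4 232.2]
body [289.5 220.1]
rod_in [294.8 237.7]
rod_end [285.6 226.2]
crop origin 202 259
z mm from row 218 col 279
[[                 158                  132                  129
                    -1                    1                  123
                   119                  138                  144
                   145                  143                  139
                   135                  128                  134
                   127                  123                  124
                   115                  121                  124
                   119]
 [                 148                  146                  141
                   127                  123                  125
                   129                  121                  133
                   140                  136                  130
                   119                  121                  124
                   118                  116                    5
                     0                   -1                    4
                    
[... 15719 characters left out ...]
     -50
                   -55                  -54                  -57
                   -58]
 [                 -29                  -30                  -31
                   -34                  -38                  -35
                   -40                  -40                  -41
                   -42                  -46                  -46
                   -48                  -52                  -51
                   -51                  -54                  -56
                   -58                  -59                  -61
                   -65]]<stdin>:13: RuntimeWarning: invalid value encountered in cast
<stdin>:14: RuntimeWarning: invalid value encountered in cast
```

View pics/g3.png

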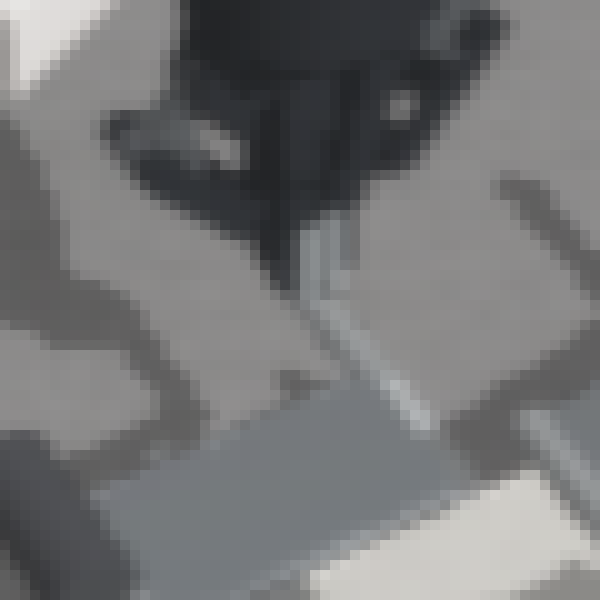

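The crop shows the shut fingertips ending at row ~231, right on top of the rod. The reported TCP projects to row 236, about 20 mm lower, so the fingers seem not to reach as far as reported. I'll open, go 18 mm lower (still above the floor plate) and close.

Call:
step_arm:
  increments:
    - [0.05, 0, 0, 0.01, 0]
    - [0.05, 0, 0, 0, 0]
    - [0.05, 0, 0, 0, 0]
    - [0.05, 0, 0, 0, 0]
    - [0.05, 0, 0, -0.014, 0]
    - [0.05, 0, 0, -0.014, 0]
    - [0.0, 0, 0, 0, 0]
    - [0.0, 0, 0, 0, 0]
    - [0.0, 0, 0, 0, 0]
    - [0.0, 0, 0, 0, 0]
    - [0.0, 0, 0, 0, 0]
    - [0.0, 0, 0, 0, 0]
  force: 30

```text
clock: 9.12
position: [0.5507, 0.0197, 0.0238]
ee_rot: [0.519, 0.48, -0.517, 0.483]
ft_force: [6.0, -1.1, -0.1]
grip_width: 0.123
```

Gripped now (0.123 ≈ 10.5 mm, with 6 N of side load). I'll follow the arc with a small x correction.

Call:
step_arm:
  increments:
    - [0.0, 0.0015, 0, 0.0084, 0]
    - [0.0, -0.0, 0, 0.0083, 0]
    - [0.0, -0.0017, 0, 0.0082, 0]
    - [0.0, -0.0023, 0, 0.0081, 0]
    - [0.0, -0.003, 0, 0.0079, 0]
    - [0.0, -0.0036, 0, 0.0076, 0]

```text
clock: 9.62
position: [0.5396, 0.0204, 0.072]
ee_rot: [0.519, 0.481, -0.517, 0.482]
ft_force: [2.4, 3.1, -0.8]
grip_width: 0.121
```

Call:
step_arm:
  increments:
    - [0.0, -0.0042, 0, 0.0073, 0]
    - [0.0, -0.0047, 0, 0.0069, 0]
    - [0.0, -0.0053, 0, 0.0065, 0]
    - [0.0, -0.0058, 0, 0.0061, 0]
    - [0.0, -0.0062, 0, 0.0056, 0]
    - [0.0, -0.0067, 0, 0.0051, 0]

```text
clock: 10.12
position: [0.5093, 0.0224, 0.1112]
ee_rot: [0.521, 0.481, -0.514, 0.483]
ft_force: [9.5, 10.4, 6.2]
grip_width: 0.119
```

Call:
step_arm:
  increments:
    - [0.0, -0.007, 0.0005, 0.0045, 0]
    - [0.0, -0.0074, 0.0005, 0.004, 0]
    - [0.0, -0.0077, 0.0006, 0.0034, 0]
    - [0.0, -0.0079, 0.0006, 0.0027, 0]
    - [0.0, -0.0081, 0.0006, 0.0021, 0]
    - [0.0, -0.0083, 0.0006, 0.0014, 0]
    - [0.0, -0.0083, 0.0006, 0.0008, 0]
    - [0.0, -0.0084, 0.0006, 0.0001, 0]
    - [0.0, -0.0084, 0.0006, -0.0006, 0]
    - [0.0, -0.0083, 0.0006, -0.0012, 0]
    - [0.0, -0.0082, 0.0006, -0.0019, 0]
    - [0.0, -0.008, 0.0006, -0.0026, 0]

```text
clock: 11.12
position: [0.4105, 0.0282, 0.1219]
ee_rot: [0.519, 0.482, -0.516, 0.482]
ft_force: [2.8, 6.9, 1.8]
grip_width: 0.119
```

Call:
step_arm:
  increments:
    - [0.03, 0, 0, 0, 0]
    - [0.03, 0, 0, 0, 0]
    - [0.03, 0, 0, 0.005, 0]
    - [0.03, 0, 0, 0.02, 0]
    - [0.03, 0, 0, 0.03, 0]
    - [0.03, 0, 0, 0.03, 0]
    - [0.0, 0, 0, 0.03, 0]
    - [0.0, 0.02, 0.03, 0, 0]
    - [0.0, 0.02, 0.03, 0, 0]
    - [0.0, 0.02, 0.03, 0, 0]
    - [0.0, 0, 0, 0, 0]
    - [0.0, 0, 0, 0, 0]

```text
clock: 12.12
position: [0.4707, 0.118, 0.2355]
ee_rot: [-0.517, -0.482, 0.518, -0.482]
ft_force: [0.8, -1.1, -0.2]
grip_width: 0.0
```

Run:
```python
from h import *
a=camera("side"); b=camera("top"); o=monitor.get_obs()["position"]; print(o.round(4))
save(a,"s4",(100,320,200,420),2.5)
for p in(a,b):
    W=cloud(p)
    for r in regions_of(p,"cover")[:1]:
        P=W[r["region"]]; print("cover",r["p"],np.nanpercentile(P,[3,50,97],axis=0).round(3).tolist())
    Q=W.reshape(-1,3)
    D=np.abs(Q-o)
    P=Q[(D[:,0]<.015)&(D[:,1]<.025)&(D[:,2]<.1)]; print("finger",len(P),np.sort(P[:,2])[:12].round(3), np.median(P,0).round(4) if len(P) else 0)
```

```text
[0.4703 0.116  0.2359]
cover 0.77 [[0.351, -0.071, 0.003], [0.401, -0.033, 0.088], [0.442, 0.036, 0.121]]
finger 193 [0.265 0.266 0.267 0.268 0.269 0.271 0.272 0.272 0.273 0.274 0.274 0.274] [0.4665 0.1083 0.3044]
cover 0.64 [[0.354, -0.057, 0.037], [0.402, -0.029, 0.087], [0.447, -0.003, 0.115]]
finger 0 [] 0
```

View pics/s4.png

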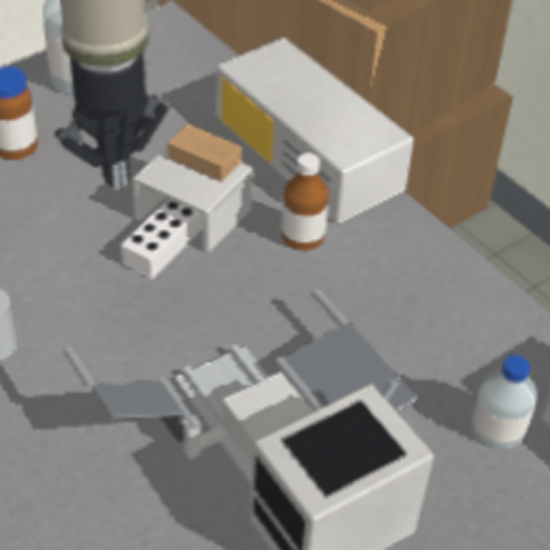

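Cover is open: plate at crop (145,400), rod at (78,365), at z ≈ 0.115. The shut fingers measured in free air end at z ≈ 0.265 against a reported TCP of 0.236, so the real tip is about 26 mm above the reported one. I'll apply that offset. Next, the rack.

Call:
step_arm:
  increments:
    - [0.085, 0.01, 0.0106, 0, -0.113]
    - [0.085, 0.01, 0.0106, 0, -0.113]
    - [0.085, 0.01, 0.0106, 0, -0.113]
    - [0.085, 0.01, 0.0106, 0, -0.113]
    - [0.085, 0.01, 0.0106, 0, -0.113]
    - [0.085, 0.01, 0.0106, 0, -0.113]
    - [0.085, 0.01, 0.0106, 0, -0.113]
    - [0.085, 0.01, 0.0106, 0, -0.113]
    - [0.085, 0.01, 0.0106, 0, -0.113]
    - [0.085, 0.008, 0.0106, 0, -0.113]
    - [0.085, 0, 0, -0.03, 0]
    - [0.085, 0, 0, -0.03, 0]
  force: 60

```text
clock: 13.32
position: [0.5695, 0.2231, 0.1768]
ee_rot: [0.697, 0.129, -0.694, 0.129]
ft_force: [0.4, -1.1, -0.7]
grip_width: 0.999
```

Call:
step_arm:
  increments:
    - [0.085, 0, 0, -0.03, 0]
    - [0.085, 0, 0, -0.03, 0]
    - [0.085, 0, 0, -0.03, 0]
    - [0.085, 0, 0, -0.03, 0]
    - [0.085, 0, 0, -0.03, 0]
    - [0.085, 0, 0, -0.012, 0]
    - [0.085, 0, 0, 0, 0]

```text
clock: 13.9
position: [0.5663, 0.2214, 0.0114]
ee_rot: [-0.694, -0.128, 0.697, -0.13]
ft_force: [-0.4, -0.2, 0.5]
grip_width: 0.997
```

Call:
step_arm:
  increments:
    - [0.085, 0.001, 0.002, -0.01, 0]
    - [0.085, 0.001, 0.001, -0.01, 0]
    - [0.04, 0, 0, 0, 0]
    - [0.04, 0, 0, 0, 0]
    - [0.04, 0, 0, 0, 0]
    - [0.04, 0, 0, 0, 0]
    - [0.04, 0, 0, 0, 0]
    - [0.04, 0, 0, 0, 0]
  force: 60

```text
clock: 14.57
position: [0.571, 0.2261, -0.0051]
ee_rot: [0.696, 0.129, -0.695, 0.129]
ft_force: [-0.6, -0.5, 6.4]
grip_width: 0.568
```

Call:
step_arm:
  increments:
    - [0.04, -0.009, -0.0035, 0, 0]
    - [0.04, -0.0165, -0.0064, 0, 0]
    - [0.04, -0.0165, -0.0064, 0, 0]
    - [0.04, -0.0165, -0.0064, 0, 0]
    - [0.04, -0.0165, -0.0064, 0, 0]
    - [0.04, -0.0165, -0.0064, 0, 0]
    - [0.04, -0.0165, -0.0064, 0, 0]
    - [0.04, -0.009, -0.0035, 0, 0]
    - [0.04, 0, 0, 0, 0]

```text
clock: 15.32
position: [0.4524, 0.1804, -0.0052]
ee_rot: [0.695, 0.13, -0.695, 0.129]
ft_force: [-7.7, -3.3, 17.1]
grip_width: 0.566
```

Call:
step_arm:
  increments:
    - [0.085, 0, 0, 0, 0]
    - [0.085, 0, 0, 0, 0]
    - [0.085, 0, 0, 0, 0]
    - [0.085, 0, 0, 0.02, 0]
    - [0.085, 0, 0, 0.03, 0]
    - [0.085, 0, 0, 0.04, 0]
    - [0.085, -0.02, -0.0, 0.035, 0]
    - [0.085, -0.02, -0.0, 0, 0]
    - [0.085, 0, 0, 0, 0]

```text
clock: 16.07
position: [0.4118, 0.1814, 0.1203]
ee_rot: [0.696, 0.13, -0.695, 0.129]
ft_force: [1.0, 0.7, -0.9]
grip_width: 0.994
```

Run:
```python
from h import *
a=camera("side"); b=camera("top"); print(monitor.get_obs()["position"].round(4))
save(a,"s5",(100,320,200,420),2.5)
for p in(a,b):
    W=cloud(p).reshape(-1,3)
    P=W[np.all((W>[.38,.10,.033])&(W<[.64,.29,.047]),1)]
    r=cv2.minAreaRect((P[:,:2]*1000).astype(np.float32)); print(len(P),r)
    L=W[np.all((W>[.5,.15,.052])&(W<[.62,.29,.068]),1)]; print("lug",len(L),np.median(L,0).round(4) if len(L) else 0, cv2.minAreaRect((L[:,:2]*1000).astype(np.float32)) if len(L)>3 else 0)
```

```text
[0.413  0.1807 0.1187]
658 ((523.853515625, 202.05836486816406), (221.8656768798828, 75.55420684814453), 11.356744766235352)
lug 52 [0.5864 0.2296 0.0601] ((588.2349243164062, 229.77857971191406), (12.437158584594727, 52.02968978881836), 22.34244155883789)
578 ((533.4147338867188, 208.59829711914062), (200.81259155273438, 71.68168640136719), 11.915427207946777)
lug 50 [0.5873 0.2336 0.0607] ((587.1303100585938, 233.2899169921875), (8.702936172485352, 48.383365631103516), 21.90921974182129)
```

View pics/s5.png

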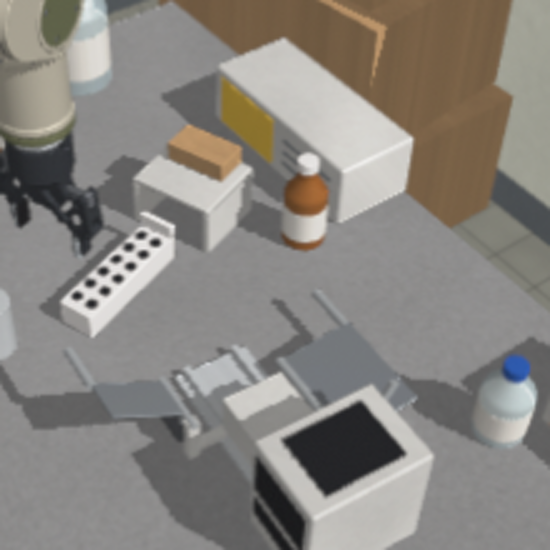

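Rack is clear of the riser: lug at crop (157,225), plain end at (78,315), upright. I'll regrasp 40 mm from its centre on the lug side.

Call:
step_arm:
  increments:
    - [0.085, 0.033, 0.0085, 0, 0]
    - [0.085, 0.033, 0.0085, 0, 0]
    - [0.085, 0.033, 0.0085, 0, 0]
    - [0.085, 0.033, 0.0085, 0, 0]
    - [0.085, 0, 0, -0.03, 0]
    - [0.085, 0, 0, -0.03, 0]
    - [0.085, 0, 0, -0.03, 0]
    - [0.085, 0, 0, -0.02, 0]
    - [0.085, 0, 0, 0, 0]

```text
clock: 16.92
position: [0.5423, 0.2124, 0.0029]
ee_rot: [-0.692, -0.128, 0.698, -0.131]
ft_force: [-0.9, -0.3, 0.8]
grip_width: 0.993
```

Call:
step_arm:
  increments:
    - [0.085, 0.002, 0.001, -0.006, 0]
    - [0.085, 0, 0, 0, 0]
    - [0.04, 0, 0, 0, 0]
    - [0.04, 0, 0, 0, 0]
    - [0.04, 0, 0, 0, 0]
    - [0.04, 0, 0, 0, 0]
    - [0.04, 0, 0, 0, 0]
    - [0.04, 0, 0, 0, 0]
    - [0.04, 0, 0, 0, 0]
  force: 90

```text
clock: 17.67
position: [0.548, 0.216, 0.0046]
ee_rot: [0.696, 0.13, -0.694, 0.129]
ft_force: [-1.7, -2.1, 11.3]
grip_width: 0.547
```

Call:
step_arm:
  increments:
    - [0.04, 0, 0, 0, 0]
    - [0.04, 0, 0, 0.012, 0]
    - [0.04, 0, 0, 0.015, 0]
    - [0.04, 0, 0, 0, 0]
    - [0.04, 0, 0, 0, 0]

```text
clock: 18.08
position: [0.5478, 0.2159, 0.0308]
ee_rot: [0.696, 0.13, -0.694, 0.129]
ft_force: [-0.5, -0.3, -2.6]
grip_width: 0.543
```

Run:
```python
from h import *
o=monitor.get_obs(); print(o["position"].round(4),o["ft_force"].round(1),o["torque"].round(2),o["grip_width"])
p=camera("side"); save(p,"s6",(150,260,200,310),5)
W=cloud(p).reshape(-1,3)
P=W[np.all((W>[.40,.12,.05])&(W<[.52,.23,.085]),1)]
A=np.c_[P[:,:2],np.ones(len(P))]; print(len(P),np.linalg.lstsq(A,P[:,2],rcond=None)[0],np.median(P,0))
```

```text
[0.5478 0.2159 0.0308] [-0.5 -0.3 -2.6] [ 0.03 -0.07  0.02] 0.5434677502038083
469 [0.00986907 0.07650772 0.0456844 ] [0.46697488 0.18048115 0.06540693]
```

View pics/s6.png

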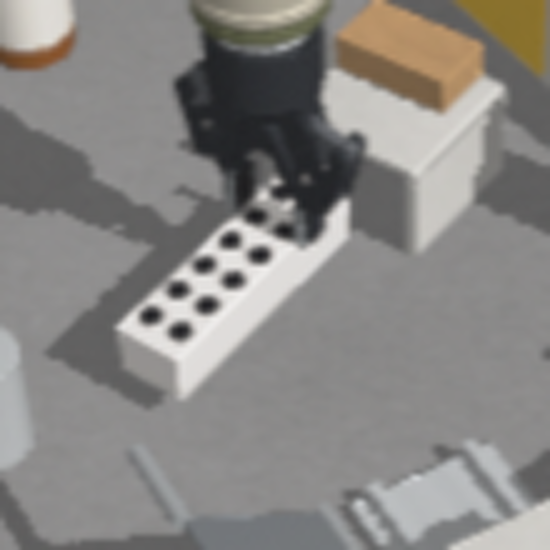

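Rack held at 2.6 N (≈ 265 g), upright, underside at z ≈ 0.025. Now I'll carry it and turn it in front of the channel.

Call:
step_arm:
  increments:
    - [0.04, 0, 0, 0.02, 0]
    - [0.04, -0.001, -0.01, 0.02, 0.08]
    - [0.04, -0.0012, -0.0108, 0.02, 0.095]
    - [0.04, -0.0012, -0.0108, 0, 0.095]
    - [0.04, -0.0012, -0.0108, 0, 0.095]
    - [0.04, -0.0012, -0.0108, 0, 0.095]
    - [0.04, -0.0012, -0.0108, 0, 0.095]
    - [0.04, -0.0012, -0.0108, 0, 0.095]
    - [0.04, -0.0012, -0.0108, 0, 0.095]
    - [0.04, -0.0012, -0.0108, 0, 0.095]
    - [0.04, -0.0012, -0.0108, 0, 0.095]
    - [0.04, -0.0012, -0.0108, 0, 0.095]

```text
clock: 19.13
position: [0.5334, 0.0968, 0.0888]
ee_rot: [-0.54, -0.456, 0.541, -0.456]
ft_force: [-0.7, 0.2, -2.6]
grip_width: 0.539
```

Call:
step_arm:
  increments:
    - [0.04, -0.0005, -0.0108, 0, 0.095]
    - [0.04, 0, 0, 0, 0.007]
    - [0.04, 0, 0, 0, 0]
    - [0.04, 0, 0, 0, 0]

```text
clock: 19.47
position: [0.5334, 0.0875, 0.0893]
ee_rot: [-0.518, -0.481, 0.518, -0.481]
ft_force: [-0.2, 0.3, -2.1]
grip_width: 0.544
```

```bash
cat > r.py <<'E'
from h import *
from scipy.spatial.transform import Rotation as R
c,s=np.cos(np.radians(-4.15)),np.sin(np.radians(-4.15))
def d2w(P): P=np.asarray(P); return np.c_[P[:,0]*c+P[:,1]*s-0,0]
def w2d(P):
    q=P*1000-[522.1,-90.2,0]; return np.stack([q[...,0]*c+q[...,1]*s,-q[...,0]*s+q[...,1]*c,q[...,2]],-1)
def state():
    o=monitor.get_obs(); m=R.from_quat(o["ee_rot"]).as_matrix(); 
    print("clk",o["clock"],"tcp",o["position"].round(4),"dock",w2d(o["position"]).round(1),"jaw",np.degrees(np.arctan2(m[1,1],m[0,1])).round(2),"F",o["ft_force"].round(1),"w",round(float(o["grip_width"]),3)); return o
def rackseen(p,ztop,lo=20,hi=200):
    D=w2d(cloud(p).reshape(-1,3))
    P=D[(np.abs(D[:,2]-ztop)<6)&(np.abs(D[:,0])<45)&(D[:,1]>lo)&(D[:,1]<hi)]
    return P
E
python3 - <<'E'
from r import *
o=state(); zt=o["position"][2]*1000-5.4+40
for n in("side","top"):
    p=camera(n); P=rackseen(p,zt,20,290); print(n,len(P))
    if len(P)>20:
        for y0 in range(30,260,20):
            q=P[(P[:,1]>=y0)&(P[:,1]<y0+20)]
            if len(q)>5: print(y0,len(q),np.percentile(q[:,0],[2,98]).round(1),np.median(q[:,2]).round(1),q[:,1].min().round(1))
    if n=="side": save(p,"s7",(160,300,220,360),4)
E
```

```text
clk 19.4667 tcp [0.5334 0.0875 0.0893] dock [ -1.6 178.   89.3] jaw -4.21 F [-0.2  0.3 -2.1] w 0.544
side 712
30 44 [-27.7  19.9] 122.2 41.1
50 93 [-28.8  20.1] 123.8 50.6
70 100 [-27.5  20. ] 124.3 70.1
90 85 [-26.4  21. ] 124.0 90.5
110 90 [-27.7  21.8] 125.3 110.1
130 85 [-27.8  22.1] 125.0 130.2
150 91 [-26.7  22.7] 125.5 150.2
170 67 [-26.1  23.8] 125.7 170.1
190 44 [-8.7 21.7] 126.2 190.4
210 13 [ 4.  23.3] 126.3 210.3
top 321
30 14 [-24.9  15.8] 121.3 47.2
50 115 [-26.8  19.8] 122.9 50.1
70 120 [-27.8  21.1] 123.1 70.0
90 72 [-25.7  20.2] 124.1 90.1
```

Call:
step_arm:
  increments:
    - [0.04, 0.0016, 0, -0.02, 0.018]
    - [0.04, 0, 0, -0.024, 0]
    - [0.04, 0, 0, -0.018, 0]
    - [0.04, 0, 0, -0.006, 0]
    - [0.04, 0, 0, 0, 0]
    - [0.04, 0, 0, 0, 0]

```text
clock: 20.07
position: [0.5356, 0.0871, 0.0223]
ee_rot: [0.513, 0.486, -0.513, 0.487]
ft_force: [0.2, 0.1, -2.8]
grip_width: 0.544
```

Call:
step_arm:
  increments:
    - [0.04, -0.0006, -0.008, 0, 0]
    - [0.04, -0.0007, -0.01, 0, 0]
    - [0.04, -0.0007, -0.01, 0, 0]
    - [0.04, -0.0007, -0.01, 0, 0]
    - [0.04, -0.0007, -0.01, 0, 0]
    - [0.04, 0, 0, 0, 0]

```text
clock: 20.57
position: [0.5317, 0.0353, 0.022]
ee_rot: [-0.514, -0.485, 0.514, -0.486]
ft_force: [-0.2, -0.8, -2.3]
grip_width: 0.545
```

Run:
```python
from r import *
o=state(); zt=o["position"][2]*1000-5.4+40
for n in("side",):
    p=camera(n); P=rackseen(p,zt,20,290); print(n,len(P))
    for y0 in range(20,200,20):
            q=P[(P[:,1]>=y0)&(P[:,1]<y0+20)]
            if len(q)>5: print(y0,len(q),np.percentile(q[:,0],[2,98]).round(1),np.median(q[:,2]).round(1))
    save(p,"s8",(170,290,230,350),4.5)
```

```text
clk 20.5667 tcp [0.5317 0.0353 0.022 ] dock [  0.5 125.9  22. ] jaw -3.25 F [-0.2 -0.8 -2.3] w 0.545
side 533
20 71 [-23.6  21.8] 57.6
40 89 [-24.7  24. ] 57.1
60 91 [-24.2  24.9] 58.0
80 88 [-24.8  23.5] 57.9
100 91 [-26.2  28.1] 58.2
120 60 [-16.6  34.5] 58.6
140 39 [-4.9 23.4] 58.9
```

View pics/s8.png

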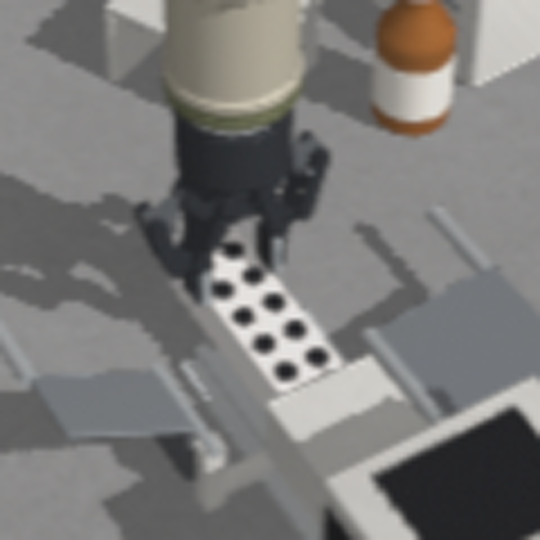

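Crop shows the rack centred and entering the tunnel at (310,385), no contact force; top is near the roof height, so I'll lower 5 mm and go on.

Call:
step_arm:
  increments:
    - [0.04, 0, 0, -0.005, 0]
    - [0.04, -0.0007, -0.01, 0, 0]
    - [0.04, -0.0007, -0.01, 0, 0]
    - [0.04, -0.0007, -0.01, 0, 0]
    - [0.04, -0.0007, -0.01, 0, 0]
    - [0.04, -0.0007, -0.01, 0, 0]
    - [0.04, -0.0007, -0.01, 0, 0]
    - [0.04, 0, 0, 0, 0]

```text
clock: 21.28
position: [0.5274, -0.0244, 0.0169]
ee_rot: [-0.514, -0.485, 0.514, -0.486]
ft_force: [0.7, -0.3, -2.6]
grip_width: 0.544
```

Call:
step_arm:
  increments:
    - [0.04, -0.0003, -0.005, 0, 0]
    - [0.04, -0.0003, -0.005, -0.001, 0]
    - [0.04, -0.0002, -0.003, -0.001, 0]
    - [0.04, -0.0002, -0.003, 0, 0]
    - [0.04, 0, 0, 0, 0]

```text
clock: 21.7
position: [0.5267, -0.0378, 0.0147]
ee_rot: [-0.513, -0.486, 0.513, -0.487]
ft_force: [-0.8, -0.4, -1.0]
grip_width: 0.549
```

Call:
step_arm:
  increments:
    - [0.04, -0.0002, -0.003, 0, 0]
    - [0.04, -0.0001, -0.002, 0, 0]
    - [0.04, -0.0001, -0.002, 0, 0]
    - [0.04, -0.0001, -0.002, 0, 0]
    - [0.04, 0, 0, 0, 0]

```text
clock: 22.12
position: [0.5263, -0.0455, 0.0148]
ee_rot: [0.513, 0.487, -0.513, 0.486]
ft_force: [1.2, 4.0, -1.0]
grip_width: 0.544
```

Call:
step_arm:
  increments:
    - [0.04, -0.0001, -0.002, -0.001, 0]
    - [0.04, 0, 0, -0.001, 0]
    - [0.04, 0, 0, 0, 0]

```text
clock: 22.37
position: [0.5265, -0.0455, 0.0145]
ee_rot: [0.514, 0.488, -0.512, 0.486]
ft_force: [-8.8, 10.8, 22.2]
grip_width: 0.541
```

Call:
step_arm:
  increments:
    - [0.065, 0, 0, 0, 0]
    - [0.065, 0, 0, 0, 0]
    - [0.065, 0, 0, 0.002, 0]
    - [0.065, 0, 0, 0.02, 0]
    - [0.065, 0, 0, 0.03, 0]
    - [0.065, 0, 0, 0.03, 0]
    - [0.0, 0.004, 0.038, 0, 0]
    - [0.0, 0.004, 0.038, 0, 0]
    - [0.0, 0, 0, 0, 0]
    - [0.0, 0, 0, 0, 0]
    - [0.0, 0, 0, 0, 0]

```text
clock: 23.28
position: [0.5339, 0.0269, 0.0945]
ee_rot: [-0.513, -0.486, 0.513, -0.487]
ft_force: [0.1, -1.0, -0.6]
grip_width: 0.05
```

Run:
```python
from r import *
state()
for n in("side","top"):
    p=camera(n); D=w2d(cloud(p).reshape(-1,3))
    P=D[(np.abs(D[:,0])<26)&(D[:,1]>22)&(D[:,1]<82)&(np.abs(D[:,2]-50)<8)]
    A=np.c_[P[:,:2],np.ones(len(P))]
    if len(P)>10: print(n,"top",len(P),np.median(P[:,2]).round(1),np.percentile(P[:,0],[2,98]).round(1),np.linalg.lstsq(A,P[:,2],rcond=None)[0].round(3))
    L=D[(np.abs(D[:,0])<30)&(D[:,1]>70)&(D[:,1]<120)&(np.abs(D[:,2]-71)<5)]
    if len(L)>5: print("lug",len(L),np.percentile(L,[3,50,97],axis=0).round(1).tolist())
```

```text
clk 23.2833 tcp [0.5339 0.0269 0.0945] dock [  3.3 117.6  94.5] jaw -3.04 F [ 0.1 -1.  -0.6] w 0.05
side top 240 50.7 [-24.3  23.5] [ 1.500e-02 -1.000e-03  5.076e+01]
lug 53 [[-24.0, 81.3, 66.4], [-1.4, 86.6, 70.7], [24.4, 92.7, 74.8]]
```

Call:
step_arm:
  increments:
    - [0.0, -0.003, 0.001, -0.028, 0]
    - [0.0, 0, 0, -0.03, 0]
    - [0.0, 0, 0, -0.022, 0]
    - [0.0, 0, -0.003, 0, 0]
    - [0.0, -0.0003, -0.004, 0, 0]
    - [0.0, -0.0002, -0.003, 0, 0]
    - [0.0, -0.0002, -0.003, 0, 0]
    - [0.0, 0, 0, 0, 0]

```text
clock: 24.05
position: [0.5314, 0.0146, 0.0162]
ee_rot: [0.514, 0.486, -0.513, 0.487]
ft_force: [-0.4, 0.0, 0.4]
grip_width: 0.003
```

Call:
step_arm:
  increments:
    - [0.0, -0.0002, -0.003, 0, 0]
    - [0.0, -0.0002, -0.003, 0, 0]
    - [0.0, -0.0001, -0.002, 0, 0]
    - [0.0, 0, 0, 0, 0]

```text
clock: 24.38
position: [0.5313, 0.0121, 0.0159]
ee_rot: [0.514, 0.488, -0.51, 0.487]
ft_force: [2.0, 14.6, 0.8]
grip_width: 0.002
```

Call:
step_arm:
  increments:
    - [0.0, -0.0001, -0.002, 0, 0]
    - [0.0, 0, -0.001, 0, 0]
    - [0.0, 0, 0, 0, 0]

```text
clock: 24.63
position: [0.5315, 0.012, 0.016]
ee_rot: [0.514, 0.489, -0.509, 0.487]
ft_force: [1.7, 23.2, 2.2]
grip_width: -0.001
```

Call:
step_arm:
  increments:
    - [0.0, 0, 0.01, 0, 0]
    - [0.0, 0, 0.015, 0, 0]
    - [0.0, 0, 0, 0.03, 0]
    - [0.0, 0, 0, 0.03, 0]
    - [0.0, 0, 0, 0.03, 0]
    - [0.0, 0, 0, 0, 0]

```text
clock: 25.13
position: [0.5331, 0.0298, 0.1107]
ee_rot: [0.516, 0.485, -0.511, 0.488]
ft_force: [1.3, -0.8, 0.5]
grip_width: 0.003
```

Run:
```python
from r import *
state()
for n in("side","top"):
    p=camera(n); D=w2d(cloud(p).reshape(-1,3))
    L=D[(np.abs(D[:,0])<30)&(D[:,1]>70)&(D[:,1]<120)&(np.abs(D[:,2]-71)<5)]
    if len(L)>5: print(n,"lug",len(L),np.percentile(L,[3,50,97],axis=0).round(1).tolist())
    S=D[(D[:,0]>70)&(D[:,0]<150)&(D[:,1]>-70)&(D[:,1]<50)&(D[:,2]>25)&(D[:,2]<100)]
    if len(S)>20:
        k=np.polyfit(S[:,0],S[:,2],1); print("shield slope deg",np.degrees(np.arctan(k[0])),k)
    Rr=D[(D[:,0]>120)&(D[:,0]<175)&(D[:,1]>62)&(D[:,1]<125)&(D[:,2]>25)&(D[:,2]<100)]
    if len(Rr)>3: print("rod",len(Rr),np.percentile(Rr,[3,50,97],axis=0).round(1).tolist())
```

```text
clk 25.1333 tcp [0.5331 0.0298 0.1107] dock [  2.3 120.5 110.7] jaw -3.06 F [ 1.3 -0.8  0.5] w 0.003
side lug 54 [[-21.4, 81.3, 66.5], [0.0, 85.7, 70.7], [24.6, 91.1, 73.8]]
shield slope deg 8.405334030234547 [ 0.14776228 29.34544608]
rod 59 [[147.2, 65.5, 48.5], [152.1, 90.4, 53.5], [157.9, 116.5, 58.4]]
shield slope deg 7.9761853170358465 [ 0.14011701 28.78467063]
rod 75 [[149.9, 63.4, 45.7], [155.0, 90.9, 53.4], [161.5, 118.0, 58.6]]
```

Rack is home: 23 N on the lug with no motion, top level at z 50.7. The shield sits at about 8°, rod centre at dock (155, 89, 48). Moving to it.

Call:
step_arm:
  increments:
    - [0.05, 0.025, -0.0067, 0, -0.02]
    - [0.05, 0.025, -0.0067, 0, 0]
    - [0.05, 0.025, -0.0067, 0, 0]
    - [0.05, 0.025, -0.0067, 0, 0]
    - [0.05, 0.025, -0.0067, 0, 0]
    - [0.05, 0.025, -0.0067, 0, 0]
    - [0.05, 0, 0, -0.025, 0]
    - [0.05, 0, 0, -0.03, 0]
    - [0.05, 0, 0, -0.025, 0]
    - [0.05, 0, 0, 0, 0]
    - [0.05, 0, 0, 0, 0]
  force: 30

```text
clock: 26.15
position: [0.6781, -0.0107, 0.0228]
ee_rot: [-0.517, -0.482, 0.519, -0.48]
ft_force: [-0.5, -0.0, 0.5]
grip_width: 0.586
```

Call:
step_arm:
  increments:
    - [0.05, 0.004, 0, -0.012, 0]
    - [0.05, 0, 0, 0, 0]
    - [0.05, 0, 0, 0, 0]
    - [0.0, 0, 0, 0, 0]
    - [0.0, 0, 0, 0, 0]
    - [0.0, 0, 0, 0, 0]
    - [0.0, 0, 0, 0, 0]
    - [0.0, 0, 0, 0, 0]
    - [0.0, 0, 0, 0, 0]

```text
clock: 26.9
position: [0.6848, -0.0105, 0.0136]
ee_rot: [0.519, 0.481, -0.517, 0.482]
ft_force: [4.3, 0.3, 2.5]
grip_width: 0.121
```

Call:
step_arm:
  increments:
    - [0.0, -0.001, 0.0001, 0.0061, 0]
    - [0.0, -0.0014, 0.0001, 0.0061, 0]
    - [0.0, -0.0018, 0.0001, 0.006, 0]
    - [0.0, -0.0022, 0.0002, 0.0058, 0]
    - [0.0, -0.0026, 0.0002, 0.0057, 0]
    - [0.0, -0.0029, 0.0002, 0.0055, 0]
    - [0.0, 0, 0, 0, 0]
  force: 50

```text
clock: 27.48
position: [0.6731, -0.0097, 0.0495]
ee_rot: [0.519, 0.481, -0.517, 0.482]
ft_force: [6.7, -1.1, 2.2]
grip_width: 0.115
```

Call:
step_arm:
  increments:
    - [0.0, -0.0033, 0.0002, 0.0053, 0]
    - [0.0, -0.0036, 0.0003, 0.0051, 0]
    - [0.0, -0.0039, 0.0003, 0.0048, 0]
    - [0.0, -0.0042, 0.0003, 0.0045, 0]
    - [0.0, -0.0045, 0.0003, 0.0043, 0]
    - [0.0, -0.0048, 0.0004, 0.0039, 0]
    - [0.0, 0, 0, 0, 0]
    - [0.0, 0, 0, 0, 0]

```text
clock: 28.15
position: [0.65, -0.008, 0.0783]
ee_rot: [0.52, 0.48, -0.516, 0.483]
ft_force: [6.3, -1.1, 9.3]
grip_width: 0.11
```

```bash
cat > sh.py <<'E'
from r import *
state()
for n in("side","top"):
    p=camera(n); D=w2d(cloud(p).reshape(-1,3))
    S=D[(D[:,0]>66)&(D[:,0]<175)&(D[:,1]>-60)&(D[:,1]<48)&(D[:,2]>45)&(D[:,2]<120)]
    if len(S)>20:
        q=S[:,[0,2]]; vx,vy,x0,y0=cv2.fitLine(q.astype(np.float32),cv2.DIST_HUBER,0,.01,.01).ravel()
        print(n,len(S),"plate deg",np.degrees(np.arctan2(vy,vx))%180,"pt",x0,y0,"spread",np.percentile(S,[2,98],axis=0).round(0).tolist())
    Rr=D[(D[:,0]>80)&(D[:,0]<175)&(D[:,1]>60)&(D[:,1]<77)&(D[:,2]>40)&(D[:,2]<140)]
    if len(Rr)>3:
        m=np.median(Rr,0); print(" rod",len(Rr),m.round(1),"deg",np.degrees(np.arctan2(m[2]-35,m[0]-62)))
E
python3 sh.py
```

```text
clk 28.15 tcp [ 0.65   -0.008   0.0783] dock [121.6  91.2  78.3] jaw -4.19 F [ 6.3 -1.1  9.3] w 0.11
side 880 plate deg 51.529152 pt 96.42835 84.49503 spread [[68.0, -57.0, 48.0], [122.0, 45.0, 117.0]]
 rod 18 [116.4  68.2 115.6] deg 55.97048669248674
top 397 plate deg 51.076683 pt 97.62799 82.869514 spread [[69.0, -59.0, 49.0], [125.0, -7.0, 117.0]]
```

Call:
step_arm:
  increments:
    - [0.0, -0.0028, 0.0002, 0.0024, 0]
    - [0.0, -0.003, 0.0002, 0.0022, 0]
    - [0.0, -0.003, 0.0002, 0.002, 0]
    - [0.0, -0.0031, 0.0002, 0.0016, 0]
    - [0.0, 0, 0, 0, 0]
    - [0.0, 0, 0, 0, 0]

```text
clock: 28.75
position: [0.6387, -0.0073, 0.0867]
ee_rot: [0.52, 0.48, -0.516, 0.483]
ft_force: [6.9, -0.7, 9.1]
grip_width: 0.113
```

```bash
python3 sh.py
```

```text
clk 28.75 tcp [ 0.6387 -0.0073  0.0867] dock [110.3  91.2  86.7] jaw -4.19 F [ 6.9 -0.7  9.1] w 0.113
side 735 plate deg 59.759315 pt 87.53561 86.97322 spread [[67.0, -57.0, 51.0], [106.0, 46.0, 118.0]]
 rod 21 [107.2  69.3 121.4] deg 62.36753631079752
top 297 plate deg 59.855396 pt 88.64612 84.5441 spread [[67.0, -59.0, 47.0], [109.0, -11.0, 118.0]]
```

Call:
step_arm:
  increments:
    - [0.045, 0, 0, 0, 0]
    - [0.045, 0, 0, 0, 0]
    - [0.045, 0, 0, 0, 0]
    - [0.045, 0, 0, 0.005, 0]
    - [0.045, 0, 0, 0.02, 0]
    - [0.045, 0, 0, 0.03, 0]
    - [0.045, 0, 0, 0.03, 0]
    - [0.045, 0, 0.03, 0.02, 0]
    - [0.045, -0.02, 0.035, 0, 0]
    - [0.045, -0.02, 0.035, 0, 0]
    - [0.045, -0.02, 0.035, 0, 0]
    - [0.045, 0, 0, 0, 0]

```text
clock: 29.85
position: [0.5716, 0.1372, 0.189]
ee_rot: [0.516, 0.486, -0.515, 0.483]
ft_force: [0.4, 0.9, 0.4]
grip_width: 0.527
```

```bash
python3 sh.py
python3 - <<'E'
from r import *
p=camera("side"); save(p,"s9",(120,320,190,390),3)
D=w2d(cloud(p).reshape(-1,3))
# reference bar at shield's -y end
B=D[(D[:,0]>60)&(D[:,0]<170)&(D[:,1]>-110)&(D[:,1]<-87)&(D[:,2]>40)&(D[:,2]<140)]
if len(B)>8:
    vx,vy,*_=cv2.fitLine(B[:,[0,2]].astype(np.float32),cv2.DIST_HUBER,0,.01,.01).ravel(); print("bar",len(B),np.degrees(np.arctan2(vy,vx))%180)
L=D[(np.abs(D[:,0])<30)&(D[:,1]>70)&(D[:,1]<120)&(np.abs(D[:,2]-71)<5)]; print("lug",len(L),np.median(L,0))
W=cloud(p)
for q in["cover","bottle_a_mid","beaker_mid","canister_mid","tipbox_mid"]:
    r=regions_of(p,q)[0]; print(q,round(r["p"],2),np.nanmedian(W[r["region"]],0).round(3),np.nanpercentile(W[r["region"]],97,axis=0).round(3))
E
```

```text
clk 29.85 tcp [0.5716 0.1372 0.189 ] dock [ 32.9 230.4 189. ] jaw -3.58 F [0.4 0.9 0.4] w 0.527
side 737 plate deg 59.931602 pt 87.778755 87.22131 spread [[67.0, -57.0, 50.0], [107.0, 46.0, 119.0]]
 rod 23 [105.   69.6 122.3] deg 63.77474820213457
top 636 plate deg 59.83298 pt 87.85163 83.703156 spread [[67.0, -58.0, 48.0], [109.0, 46.0, 119.0]]
 rod 25 [108.8  69.5 121.4] deg 61.534297112710455
bar 35 76.143684
lug 49 [ 0.92734421 86.46840203 70.37188125]
cover 0.75 [ 0.398 -0.028  0.084] [0.443 0.075 0.121]
bottle_a_mid 0.83 [0.753 0.128 0.076] [0.78  0.156 0.141]
beaker_mid 0.71 [0.327 0.371 0.055] [0.352 0.414 0.078]
canister_mid 0.59 [0.318 0.19  0.066] [0.346 0.229 0.084]
tipbox_mid 0.65 [ 0.283 -0.318  0.055] [ 0.33  -0.252  0.059]
```

View pics/s9.png

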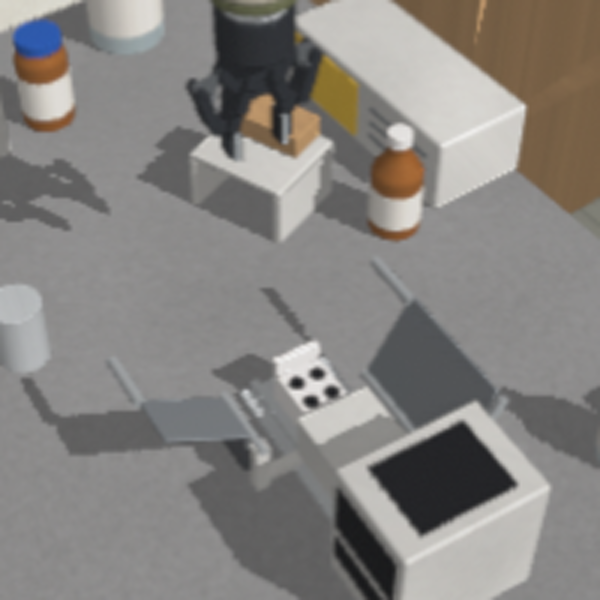

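The final crop shows the cover folded back at (195,415), the rack in the tunnel with its lug at (300,355), the shield up at (430,370), and the bystanders where they were. Handing in.

```bash
python3 -c "
from workcell import ticket; print(ticket.hand_in())"
```

```text
the job is handed in; nothing more can be done
None
```

The dock is ready and the job is handed in; the robot finished at about 30 s of the 72 s allowed, and hand-in gave no verdict.

- **Cover:** I lifted it by its rod to about 110° and let go. It fell fully open and stayed there, with the plate and handle at about 0.12 m height in the last picture.
- **Rack:** I pulled it out from under the riser, regrasped it nearer the lug, turned it and slid it in plain end first. It lies level, with its top at z 50.7 mm against 50 expected. A 23 N push on the lug did not move it. The camera put the lug centre at dock y 86.5 mm where 89 was expected. I took that as camera error, since the push showed firm end contact.
- **Shield:** I folded it up and released it. Both cameras then measured the plate at 59.8 to 59.9°. My fit of the 60° reference bar gave 76°. It rested on 35 points in a box that may have caught other parts, so I disregarded it. The angles from the handle rod (61.5 to 63.8°) were read on its upper surface and run high.
- **Bystanders:** amber bottle a, the beaker, canister and tip box measured where they stood at the start. The jar and the clear bottle I checked only by eye in the pictures.

My first two tries at the cover handle closed on nothing. The real fingertips sit about 26 mm above the reported tool point, so I allowed for that offset from then on.

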